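# Find the nut driver that fits the neck press

### The job

On the guitar bench, find out which of the three look-alike nut drivers on the mat fits the hex nut on top of the neck press, by trying them on the nut. Stand any that do not fit back upright on the mat, and push the one that fits fully home over the nut, down to the washer, and finish still gripping it there: do not let go. Leave the glue jar, the tape roll and the hammer alone.

Things in the scene. Friction and masses are not known exactly. Their poses are not given: they have to be found in the camera images.
- press: neck press, fixed to the table: plywood base 320 x 140, a guitar neck lying along it (x) under a wooden caul, crossed by a dark steel bridge bar 60 (x) x 130 (y), its top 90 above the table, with a round washer (52 across, 3 thick) and a brass hex nut on it. Nothing on it is higher than the nut. Origin: centre of the base's underside, on the table
- nut_seat (a point): foot of the press's brass hex nut: its axis at the washer's upper face, 93 above the table. Nut 24 across flats, 15 high: straight up to 9 above this point, then its six sides taper to 18 across flats at 15, which guides the right driver on; a screw end 12 across sticks out up to 18. The nut does not turn. z up; x square to a flat of the nut (flats every 60 degrees)
- mat: black rubber tool mat fixed on the table, 140 (x) x 340 (y) x 6 thick; origin at the centre of its underside, so its upper face is 6 above the origin. The drivers stand in a row along its y, about 95 apart (at least 80).
- driver_a: one of three nut drivers alike outside, standing mouth down on the mat; neither name nor place tells which fits. 76 high, 0.16 to 0.27 kg: steel hex barrel 36 across flats up to 32, wooden hex handle 32 across flats from 32 to 72, chamfered top to 76. Origin: centre of the rim of its mouth (underside); z up; x square to a flat; flats of mouth, barrel and handle line up, every 60 degrees
- driver_b: another nut driver, outside just like driver_a (same sizes, origin and axes). Each driver has a hexagonal mouth 24 deep in its underside, hidden while it stands. The mouths differ: one fits the nut with 1.2 mm of play all round and sinks 15 over it until its rim meets the washer; the other two are too small and stop on the nut's top, 14 or more short of the washer
- driver_c: the third nut driver, outside just like driver_a (same sizes, origin and axes); for the mouths see driver_b
- glue_jar: bystander: closed jar of 60 diameter, 85 high, standing on the table; origin at the centre of its underside. Leave alone.
- tape_roll: bystander: roll of paper tape lying flat, 90 outside diameter, 24 high; origin at the centre of its underside. Leave alone.
- hammer: bystander: hammer lying on the table about 300 long along its x; origin on the table under its middle. Leave alone.
Not all that is in view belongs to the job. What is shaped like the driver_c but purple is not meant.

How it is judged:
By the outcome, as a careful person would: the job done as asked, in the order asked, and still so for the second after the job is handed in, while the arm keeps its last pose, push and grip.
It also fails if it takes over 72 s, if anything falls off the work surface, if the arm or the gripper's body presses on something with over 40 N, if the wrist force passes 120 N, or if a joint passes its speed limit or range.

### The arm

A 7-joint arm with a two-finger parallel gripper is mounted at the origin on the work surface. World frame = base frame: x ahead of the robot, y to its left, z up, the work surface at z = 0. Lengths are in m, angles in degrees, forces in N, time in s.
With the tool pointing down it reaches from about 0.425 to 0.875 m from the base axis. Payload 4.7 kg.
Tool frame: the origin (TCP) lies between the finger pads; the fingertips stand env.finger_overhang ahead of it and the grasp point (between the pads) lies 5 mm behind it (env.finger_overhang is the distance from the TCP to the fingertips, in m); z points along the fingers, y is the line along which they close (so a half turn about z gives the same grasp; the last joint's range is limited). The gripper opens to 87 mm and grips with 3 to 60 N. Pads are 19 mm wide; open, the fingers measure 117 mm over their backs; the gripper's body (75 mm by 190 mm) begins 51 mm behind the grasp point.
Start: joints at [76.152, 18.392, -4.016, 83.108, 1.295, 78.541, -3.26], TCP at [0.164, -0.629, 0.237] pointing down, gripper open.
Joint ranges: [-163.93, 163.93], [-17.29, 119.83], [-79.2, 71.16], [3.27, 140.29], [-89.18, 269.18], [5.43, 117.66], [-154.24, 154.24]. Speed limits (degrees/s): [147.25, 147.25, 180, 180, 180, 180, 180].

### API

Orientations are given as [roll, pitch, yaw] about the fixed x, y, z axes, in that order (R = Rz(yaw) Ry(pitch) Rx(roll)).
In Python, from cell import telemetry, eyes, env, models gives the robot as it stands. The module is installed in compiled form; this text tells all that it offers.
- The arm moves only by the tool drive_tool, never from a script. Its arguments are lists of equal length, an entry for each row: "angular": the turn, a rotation vector about the tool's x, y, z in rad, a list of three; "delta_pos": the shift along the tool's x, y, z in cm, a list of three; "gripper": the finger opening in cm, from 0 to 8.7. A call has 1 to 20 rows; each row shifts and turns the commanded pose from where the row before left it, along the tool's axes as they then stand; what a row does not reach is not made up. A row lasts 1/10 s, in which the tool goes at most 50 mm and 8.59 degrees, less where a joint would pass 70% of its speed; a pose out of reach is approached as far as the arm can. A call with a gripper value outside its range is refused whole. The fingers move at their own pace and stop on an object; "squeeze" is the grip in N (left out, the last holds). Time passes only in rows, so rows that do not move let the fingers close. It gives the time, the measured TCP pose, the force, the opening and the grip force at its end, in the units of the state.
- telemetry.get_obs(): the state, without advancing time (a new reading comes with each control period).
- eyes.read_camera(name): name is "side" or "top"; returns a dict with "pixels" (384x512x3 uint8, red, green, blue), "mtx" (3x3 intrinsics, pixels), "origin" and "orientation" of the camera in the world. Camera axes: x right, y down, z forward; pixel columns grow to the right and rows downward; lengths in m; the calibration is good to about 2 mm. A picture is of the moment at which its call begins. There is no depth.
- env.sign_off(): hands the job in; it is judged then, once.
Trained networks look in a picture, given as the dict that the camera call returned (one of the last four; its "shot" number tells which), for a name from the list of things; names that differ only in an ending like _2 or _b are one class to them, and where a whole thing is asked for, a point or a joint stands for the part that bears it (a point fixed in the world has none). Each returns a list of dicts, best first, with "p" (0 to 1); they miss things now and then, are a little off and sometimes report something else, mostly with a low value. They report only what shows in the picture. A call takes as long as a camera call. They do not tell look-alikes from the thing itself.
- models.search_frame(picture, target): "centre" ([column, row] in pixels, amid what is visible of it).
- models.cut_out(picture, target): "pixels" (384x512 bool, what is visible of it) and "centre" ([column, row] in pixels, amid what is visible of it).
The state is a dict: "time_s": time; "qpos": joint angles; "joint_velocities": joint speeds; "effort": joint torques, N m; "tool_pos": TCP position; "tool_rot": TCP orientation; "force": force on the tool from outside, world axes, zero at the start; "wrist_torque": the same for the moment, N m; "grip_width": finger opening in m; "grasp_force": force on a finger pad.
Only numpy, scipy, OpenCV 4.12 (cv2) and the standard library are available. Lean on these libraries where they do the work, as an engineer would, in place of code of your own. Each camera call takes 0.05 s, during which the arm holds its last target. There are 200 camera calls.

## Working session

There is one attempt and no reset: what is moved stays moved. The work goes in short steps, Python scripts to look and compute and a tool call to move; the robot and the scene stay as the last step left them, time stands still between calls to the robot, and variables do not carry over. Pictures are saved under pics/ and viewed, at most 10 in all, crops included, and the job is handed in when it is done.

Besides the shell and the picture viewer there is one more tool, called after "Emit:" as name(argument=value, ...), one argument or row to a line, values as JSON. drive_tool: Moves the arm, as the interface text tells. Its arguments: {"type":"object","properties":{"angular":{"type":"array","items":{"type":"array","items":{"type":"number"}}},"delta_pos":{"type":"array","items":{"type":"array","items":{"type":"number"}}},"gripper":{"type":"array","items":{"type":"number"}},"squeeze":{"type":"number"}},"required":["angular","delta_pos","gripper"]}

```bash
mkdir -p pics; cat > h.py <<'E'
import numpy as np,cv2
from scipy.spatial.transform import Rotation as R
from cell import telemetry, eyes, env, models
def cam(n):
    p=eyes.read_camera(n); return p
def rot(p):
    o=np.array(p["orientation"],float)
    return o if o.shape==(3,3) else R.from_euler('xyz',o,degrees=True).as_matrix()
def ray(p,uv,z):
    K=np.array(p["mtx"]);d=rot(p)@np.linalg.solve(K,[uv[0],uv[1],1]);o=np.array(p["origin"])
    return o+d*(z-o[2])/d[2]
def proj(p,X):
    K=np.array(p["mtx"]);c=(np.atleast_2d(X)-np.array(p["origin"]))@rot(p)
    q=c@K.T; return q[:,:2]/q[:,2:]
E
python3 - <<'E'
from h import *
print(telemetry.get_obs(),env.finger_overhang)
for n in("top","side"):
    p=cam(n); cv2.imwrite(f"pics/{n}0.png",p["pixels"][:,:,::-1]); print(n,p["origin"],p["orientation"],p["mtx"])
    for t in("driver_a","nut_seat","press","mat","glue_jar","tape_roll","hammer"):
        print(t,[(np.round(d["centre"]),round(d["p"],2),np.round(ray(p,d["centre"],0.04),3)) for d in models.search_frame(p,t)[:6]])
E
```

```text
{'time_s': 0.0, 'qpos': array([76.15344444, 18.44016146, -4.01679882, 83.17512712,  1.29722519,
       78.53946594, -3.25948747]), 'joint_velocities': array([ 0.05133696, -0.02477597, -0.07095907,  0.06217644,  0.00453502,
        0.07954764,  0.02734381]), 'effort': array([ 9.50255926e-04, -4.91294074e+01, -4.03361712e-01, -3.12526882e+01,
       -6.37930096e-02,  4.37905372e-02,  1.61596613e-04]), 'tool_pos': array([ 0.16426315, -0.62836311,  0.2354472 ]), 'tool_rot': array([-1.79890617e+02,  7.45899461e-03,  1.46584768e+01]), 'force': array([-0.1747452 , -0.01175947,  0.4288915 ]), 'wrist_torque': array([-0.05995223,  0.01766122,  0.0410101 ]), 'grasp_force': 0.0, 'grip_width': 0.08725416102470056} 0.014
top [0.33799634 0.06432788 1.52449624] [-170.1443422     0.38144058  -88.77614051] [[424.35394907   0.         258.18220853]
 [  0.         424.35394907 189.58787746]
 [  0.           0.           1.        ]]
driver_a [(array([336., 211.]), 0.59, array([ 0.526, -0.194,  0.04 ])), (array([403., 213.]), 0.57, array([ 0.524, -0.429,  0.04 ]))]
nut_seat [(array([218., 209.]), 0.73, a
[... 680 characters left out ...]
), 0.92, array([ 0.52 , -0.286,  0.04 ])), (array([245., 248.]), 0.8, array([ 0.549, -0.091,  0.04 ])), (array([246., 378.]), 0.77, array([ 0.527, -0.423,  0.04 ])), (array([176., 345.]), 0.71, array([ 0.377, -0.338,  0.04 ])), (array([236., 281.]), 0.64, array([ 0.518, -0.188,  0.04 ]))]
nut_seat [(array([229., 174.]), 0.92, array([0.522, 0.188, 0.04 ]))]
press [(array([226., 173.]), 0.62, array([0.513, 0.193, 0.04 ]))]
mat [(array([235., 299.]), 0.59, array([ 0.514, -0.236,  0.04 ]))]
glue_jar [(array([332., 212.]), 0.92, array([0.801, 0.01 , 0.04 ]))]
tape_roll [(array([336., 286.]), 0.71, array([ 0.761, -0.226,  0.04 ]))]
hammer [(array([211., 117.]), 0.95, array([0.476, 0.479, 0.04 ]))]
```

View pics/top0.png

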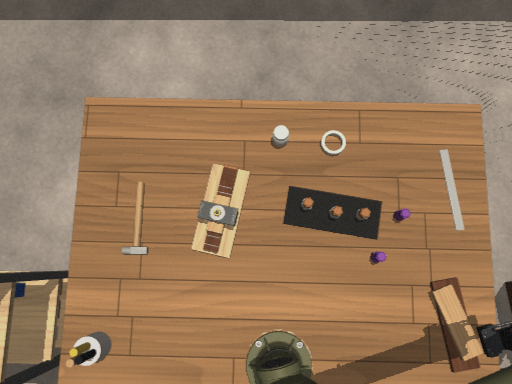

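View pics/side0.png

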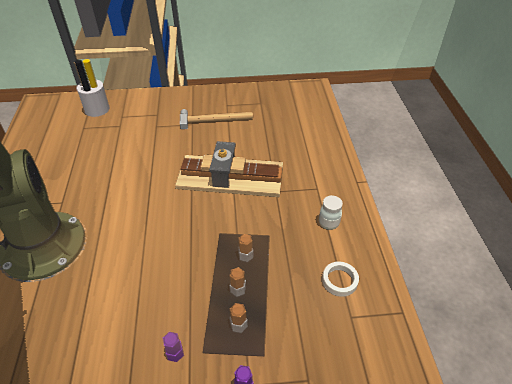

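The top view shows three wood-handled drivers on the black mat at (307,203), (336,212) and (364,214). The press nut is at (218,213). The side view shows the drivers at (245,248), (237,281) and (238,318), and the nut at (223,155).

Look-alikes: purple ones off the mat, top (403,214) and (379,257), side (173,346) and (243,376). I exclude these by colour. The three brown-handled ones on the mat are the targets, and I'll check them in one close crop.

```bash
python3 - <<'E'
from h import *
P={}
for n in("top","side"):
    ps=[cam(n) for _ in range(4)]
    im=np.mean([p["pixels"].astype(float) for p in ps],0); np.savez(f"{n}.npz",im=im,**{k:ps[0][k] for k in("mtx","origin","orientation")})
    P[n]=im
def crop(n,c,r,w,h,s): 
    return cv2.resize(P[n][r:r+h,c:c+w].astype(np.uint8)[:,:,::-1],None,fx=s,fy=s,interpolation=cv2.INTER_CUBIC)
a=crop("top",292,190,84,40,4.76);  b=crop("side",218,228,50,110,5)
c=crop("top",198,193,40,40,10); d=crop("side",203,135,40,40,9)
M=np.zeros((600,800,3),np.uint8)
a=a[:,:400];M[:a.shape[0],:a.shape[1]]=a; M[200:600,:400]=c
b=b[:550];M[:180,400:800]=cv2.resize(cv2.rotate(b,cv2.ROTATE_90_COUNTERCLOCKWISE),(400,180)); M[200:560,400:760]=d
cv2.imwrite("pics/crop.png",M)
E
```

```text
(no output)
```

View pics/crop.png

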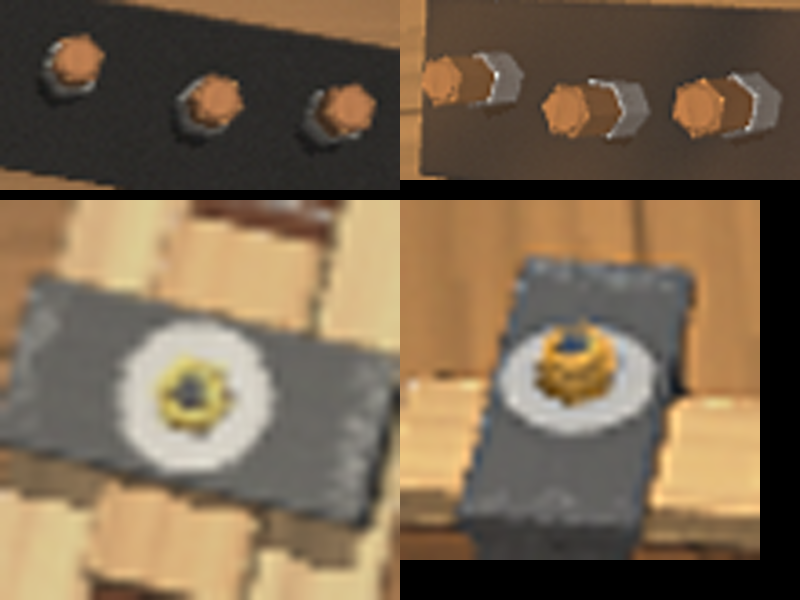

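```bash
cat > fit.py <<'E'
from h import *
S=8
def hexp(af,z,yaw):
    a=np.radians(yaw+30+60*np.arange(6)); r=af/np.sqrt(3)
    return np.c_[r*np.cos(a),r*np.sin(a),np.full(6,z)]
def load(n):
    d=np.load(f"{n}.npz"); return {k:d[k] for k in d.files}
def hull(p,X,box):
    uv=(proj(p,X)-box[:2]+0.5)*S-0.5
    m=np.zeros((box[3]*S,box[2]*S),np.uint8)
    cv2.fillConvexPoly(m,cv2.convexHull(np.round(uv*16).astype(np.int32)),1,shift=4); return m>0
def mask(p,box,f):
    c,r,w,h=box; im=cv2.resize(p["im"][r:r+h,c:c+w].astype(np.float32),None,fx=S,fy=S,interpolation=cv2.INTER_LINEAR)
    m=f(im).astype(np.uint8); n,l,st,ce=cv2.connectedComponentsWithStats(m)
    k=1+np.argmax(st[1:,4]); m=(l==k).astype(np.uint8)
    cs,_=cv2.findContours(m,cv2.RETR_EXTERNAL,cv2.CHAIN_APPROX_NONE); return cv2.drawContours(m,cs,-1,1,-1)>0
def iou(a,b): return (a&b).sum()/(a|b).sum()
def fit(p,m,box,pts,xy0):
    from scipy.optimize import minimize
    out=[]
    for y in range(-30,30,4):
        r=minimize(lambda v:-iou(m,hull(p,pts(v[2]*10)+[v[0]/100,v[1]/100,0],box)),[xy0[0]*100,xy0[1]*100,y/10],method="Nelder-Mead",
          options=dict(initial_simplex=np.array([[xy0[0]*100,xy0[1]*100,y/10]]*4)+np.array([[0]*3,[.3,0,0],[0,.3,0],[0,0,.3]]),maxiter=60))
        out.append((-r.fun,r.x[0]*10,r.x[1]*10,(r.x[2]*10+30)%60-30))
    out.sort(reverse=True); return np.round(out[:4],3)
handle=lambda y:np.vstack([hexp(.032,.038,y),hexp(.032,.078,y),hexp(.024,.082,y)])
nut=lambda y:np.vstack([hexp(.024,.093,y),hexp(.024,.102,y),hexp(.018,.108,y),[[.006*np.cos(t),.006*np.sin(t),.111] for t in np.arange(0,6.3,.4)]])
org=lambda im:(im[...,0]-im[...,2]>45)
if __name__=="__main__":
    D={"top":[(307,203),(336,212),(364,214)],"side":[(245,244),(237,276),(238,312)]}
    for n in D:
        p=load(n)
        for c in D[n]:
            box=(c[0]-14,c[1]-16,28,32); m=mask(p,box,org)
            print(n,c,m.sum()/64,fit(p,m,box,handle,ray(p,c,.06)).tolist())
        c=dict(top=(217,212),side=(222,155))[n]; box=(c[0]-8,c[1]-8,16,16); m=mask(p,box,lambda im:im[...,0]-im[...,2]>40)
        print("nut",n,m.sum()/64,fit(p,m,box,nut,ray(p,c,.1)).tolist())
        box=(c[0]-14,c[1]-14,28,28)
        w=mask(p,box,lambda im:im.min(2)>140 if n=="top" else im.min(2)>130)
        cs=max(cv2.findContours(w.astype(np.uint8),0,1)[0],key=len); e=cv2.fitEllipse(cs)
        print("washer",ray(p,np.array(e[0])/S-.5+.5/S+box[:2],.096),np.array(e[1])/S)
E
python3 fit.py
```

```text
top (307, 203) 80.078125 [[0.837, 550.611, -93.888, 6.919], [0.837, 551.412, -94.259, 10.877], [0.835, 552.186, -94.801, 16.14], [0.835, 551.213, -94.32, 2.914]]
top (336, 212) 84.0 [[0.834, 523.621, -195.377, -13.382], [0.833, 523.2, -195.03, -14.639], [0.833, 523.698, -195.477, -14.951], [0.832, 522.457, -194.414, -11.291]]
top (364, 214) 83.515625 [[0.783, 518.692, -289.379, 15.19], [0.78, 518.928, -290.955, 17.369], [0.779, 518.45, -289.385, 20.286], [0.779, 518.813, -290.809, 19.482]]
nut top 49.3125 [[0.956, 506.194, 217.884, -13.876], [0.956, 506.158, 217.868, -13.639], [0.954, 506.158, 217.868, -14.654], [0.954, 506.079, 217.917, -13.313]]
washer [0.50523548 0.21701235 0.096     ] [14.89494228 15.46078396]
side (245, 244) 426.203125 [[0.548, 550.268, -89.002, 10.456], [0.548, 550.204, -89.15, 11.322], [0.548, 550.283, -89.068, 10.272], [0.548, 550.259, -88.668, 11.245]]
side (237, 276) 263.046875 [[0.959, 522.164, -189.897, -13.214], [0.959, 522.156, -189.871, -13.21], [0.959, 522.155, -189.873, -13.196], [0.959, 522.162, -189.877, -13.18]]
side (238, 312) 284.765625 [[0.95, 517.935, -285.092, 12.767], [0.949, 517.875, -285.227, 12.361], [0.949, 517.945, -285.092, 12.893], [0.949, 518.046, -285.271, 12.245]]
nut side 59.859375 [[0.838, 506.202, 220.513, -12.979], [0.838, 506.247, 220.587, -13.447], [0.833, 506.318, 220.803, -9.972], [0.833, 506.027, 221.031, -18.431]]
washer [0.50607838 0.21618036 0.096     ] [11.28751373 16.34616661]
```

```bash
python3 - <<'E'
from fit import *
p=load("top")
for c in [(307,203),(336,212),(364,214)]:
    box=(c[0]-10,c[1]-10,20,20)
    for th in (18,30):
        m=mask(p,box,lambda im:im[...,0]-im[...,2]>th); print(c,th,m.sum()/64,fit(p,m,box,handle,ray(p,c,.06))[:2].tolist())
p=load("side"); box=(236,233,18,20)
for th in(45,60,75):
    m=mask(p,box,lambda im:im[...,0]-im[...,2]>th); print(th,m.sum()/64,fit(p,m,box,handle,[.551,-.09])[:2].tolist())
# mat corners: black region minAreaRect
p=load("top");m=(p["im"][170:250,275:395].max(2)<60).astype(np.uint8)
c=max(cv2.findContours(m,0,1)[0],key=len)
print([np.round(ray(p,q+[275,170],.006)[:2],3).tolist() for q in cv2.boxPoints(cv2.minAreaRect(c))])
E
```

```text
(307, 203) 18 106.265625 [[0.905, 551.146, -93.918, 15.107], [0.905, 551.115, -93.837, 15.0]]
(307, 203) 30 92.71875 [[0.935, 551.072, -94.473, 13.869], [0.934, 551.338, -94.18, 11.906]]
(336, 212) 18 112.734375 [[0.895, 523.01, -194.281, -10.558], [0.893, 522.822, -194.345, -14.067]]
(336, 212) 30 98.390625 [[0.923, 523.349, -195.058, -7.5], [0.923, 523.396, -195.129, -5.345]]
(364, 214) 18 118.546875 [[0.918, 518.229, -289.537, 7.119], [0.917, 518.461, -289.36, 2.897]]
(364, 214) 30 100.734375 [[0.921, 519.1, -290.655, 9.601], [0.92, 519.008, -290.611, 9.291]]
45 264.015625 [[0.877, 550.229, -87.956, 8.94], [0.877, 550.181, -88.086, 10.066]]
60 238.921875 [[0.851, 550.062, -87.479, 1.621], [0.851, 550.036, -87.752, 1.586]]
75 134.265625 [[0.843, 551.271, -62.647, 1.919], [0.843, 551.259, -62.678, 1.997]]
[[0.481, -0.011], [0.617, -0.032], [0.567, -0.368], [0.432, -0.342]]
```

Emit:
drive_tool(
  angular=[
    [0,0,-0.12],
    [0,0,-0.12],
    [0,0,-0.12],
    [0,0,-0.117],
    [0,0,0],
    [0,0,0],
    [0,0,0],
    [0,0,0],
    [0,0,0],
    [0,0,0],
    [0,0,0],
    [0,0,0],
    [0,0,0],
    [0,0,0],
    [0,0,0],
    [0,0,0],
    [0,0,0],
    [0,0,0],
    [0,0,0],
    [0,0,0],
  ],
  delta_pos=[
    [0,0,0],
    [0,0,0],
    [0,0,0],
    [0,0,0],
    [4.0,-0.9,0],
    [4.0,-0.9,0],
    [4.0,-0.9,0],
    [4.0,-0.9,0],
    [4.0,-0.9,0],
    [4.0,-0.9,0],
    [4.0,-0.9,0],
    [4.0,-0.9,0],
    [4.0,-0.9,0],
    [4.0,-0.9,0],
    [4.0,-0.9,0],
    [4.0,-0.9,0],
    [4.0,-0.9,0],
    [4.0,-0.9,0],
    [4.0,-0.9,0],
    [4.0,-0.9,0],
  ],
  gripper=[5.5,5.5,5.5,5.5,5.5,5.5,5.5,5.5,5.5,5.5,5.5,5.5,5.5,5.5,5.5,5.5,5.5,5.5,5.5,5.5],
  squeeze=40,
)

```text
time_s: 3.2
tool_pos: [0.5446, -0.0924, 0.2369]
tool_rot: [179.9, -0.0, 42.0]
force: [1.3, -0.3, 0.7]
grip_width: 0.0553
grasp_force: 0.0
```

```bash
cat > to.py <<'E'
# usage: to.py x y yaw : tool-frame shift (cm) after the turn, and turn (rad) 
import sys; from h import *
x,y,w=map(float,sys.argv[1:4]); o=telemetry.get_obs(); t=o["tool_pos"];yw=o["tool_rot"][2]
a=np.radians(w);d=np.array([x,y])-t[:2]
print("t",round(o["time_s"],2),"tcp",np.round(t*1000,1),"rot",np.round(o["tool_rot"],1),"turn rad",round(-np.radians(w-yw),3),"shift cm",np.round(100*np.array([d@[np.cos(a),np.sin(a)],d@[np.sin(a),-np.cos(a)]]),2),"F",np.round(o["force"],1),"M",np.round(o["wrist_torque"],2),"grip",o["grip_width"],o["grasp_force"],"q",np.round(o["qpos"]))
E
python3 to.py .551 -.0915 42
```

```text
t 3.2 tcp [544.6 -92.4 236.9] rot [179.9  -0.   42. ] turn rad -0.001 shift cm [0.54 0.36] F [ 1.3 -0.3  0.7] M [-0.09  0.01  0.06] grip 0.055264988939321025 0.0 q [ 41.   9. -38.  96.   6.  77. -46.]
```

Emit:
drive_tool(
  angular=[
    [0,0,0],
    [0,0,0],
    [0,0,0],
    [0,0,0],
    [0,0,0],
    [0,0,0],
    [0,0,0],
    [0,0,0],
    [0,0,0],
    [0,0,0],
    [0,0,0],
    [0,0,0],
    [0,0,0],
    [0,0,0],
    [0,0,0],
    [0,0,0],
  ],
  delta_pos=[
    [0.54,0.36,2],
    [0,0,3],
    [0,0,3],
    [0,0,3],
    [0,0,3],
    [0,0,2],
    [0,0,1.5],
    [0,0,0.4],
    [0,0,0],
    [0,0,0],
    [0,0,0],
    [0,0,0],
    [0,0,0],
    [0,0,0],
    [0,0,0],
    [0,0,0],
  ],
  gripper=[5.5,5.5,5.5,5.5,5.5,5.5,5.5,5.5,5.5,2.5,2.5,2.5,2.5,2.5,2.5,2.5],
)

```text
time_s: 4.8
tool_pos: [0.5506, -0.0927, 0.0581]
tool_rot: [180.0, -0.0, 42.0]
force: [-1.1, 1.4, 5.5]
grip_width: 0.0324
grasp_force: 39.9
```

```bash
python3 to.py .551 -.0915 42; python3 - <<'E'
from h import *
p=cam("top");q=cam("side")
a=p["pixels"][175:225,280:340];b=q["pixels"][205:275,210:280]
cv2.imwrite("pics/g1.png",np.hstack([cv2.resize(a,(400,333)),cv2.resize(b,(400,333))])[:,:,::-1])
E
```

```text
t 4.8 tcp [550.6 -92.7  58.1] rot [180.  -0.  42.] turn rad -0.0 shift cm [ 0.11 -0.06] F [-1.1  1.4  5.5] M [ 0.08  0.27 -0.04] grip 0.03241691165613979 39.91233017972263 q [ 38.  20. -36. 106.  14.  58. -52.]
```

View pics/g1.png

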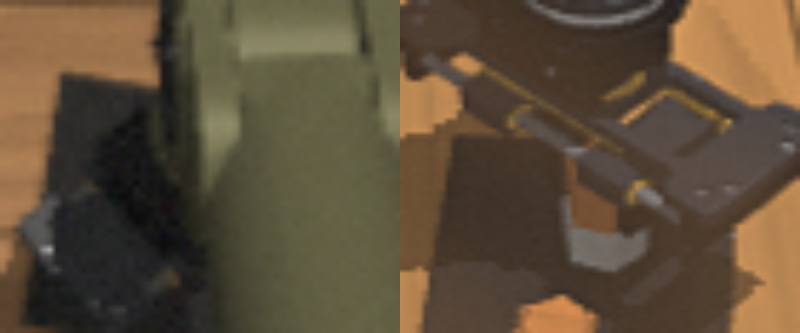

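The top crop shows the gripper over the mat. The side crop shows the handle held between the fingers with the barrel below it, upright. Grip width is 32.4 mm, so it is held on the flats. Next I carry it to the nut.

Emit:
drive_tool(
  angular=[
    [0,0,0],
    [0,0,0],
    [0,0,0],
    [0,0,0],
    [0,0,0.111],
    [0,0,0.111],
    [0,0,0.111],
    [0,0,0.112],
    [0,0,0],
    [0,0,0],
    [0,0,0],
    [0,0,0],
    [0,0,0],
    [0,0,0],
    [0,0,0],
    [0,0,0],
    [0,0,0],
    [0,0,0],
    [0,0,0],
    [0,0,0],
  ],
  delta_pos=[
    [0,0,-2],
    [0,0,-4],
    [0,0,-4],
    [0,0,-4],
    [0,0,0],
    [0,0,0],
    [0,0,0],
    [0,0,0],
    [0.45,-3.09,0],
    [0.45,-3.09,0],
    [0.45,-3.09,0],
    [0.45,-3.09,0],
    [0.45,-3.09,0],
    [0.45,-3.09,0],
    [0.45,-3.09,0],
    [0.45,-3.09,0],
    [0.45,-3.09,0],
    [0.45,-3.09,0],
    [0,0,0],
    [0,0,0],
  ],
  gripper=[2.5,2.5,2.5,2.5,2.5,2.5,2.5,2.5,2.5,2.5,2.5,2.5,2.5,2.5,2.5,2.5,2.5,2.5,2.5,2.5],
  squeeze=60,
)

```text
time_s: 6.9
tool_pos: [0.5049, 0.2167, 0.1967]
tool_rot: [180.0, 0.1, 16.6]
force: [0.4, -1.8, -2.3]
grip_width: 0.0318
grasp_force: 59.9
```

```bash
python3 to.py .5056 .2165 16.5; python3 - <<'E'
from h import *
q=cam("side");p=cam("top")
b=q["pixels"][95:195,170:270];a=p["pixels"][170:270,170:270]
cv2.imwrite("pics/n1.png",np.hstack([cv2.resize(b,(500,500)),cv2.resize(a,(300,300)).repeat(1,0) if 0 else cv2.copyMakeBorder(cv2.resize(a,(300,300)),0,200,0,0,0)])[:,:,::-1])
E
```

```text
t 6.9 tcp [504.9 216.7 196.7] rot [1.80e+02 1.00e-01 1.66e+01] turn rad 0.002 shift cm [0.06 0.04] F [ 0.4 -1.8 -2.3] M [-0.07 -0.03  0.  ] grip 0.03178599876208796 59.86489145419 q [  16.   12.  -47.   99.    9.   73. -107.]
```

View pics/n1.png

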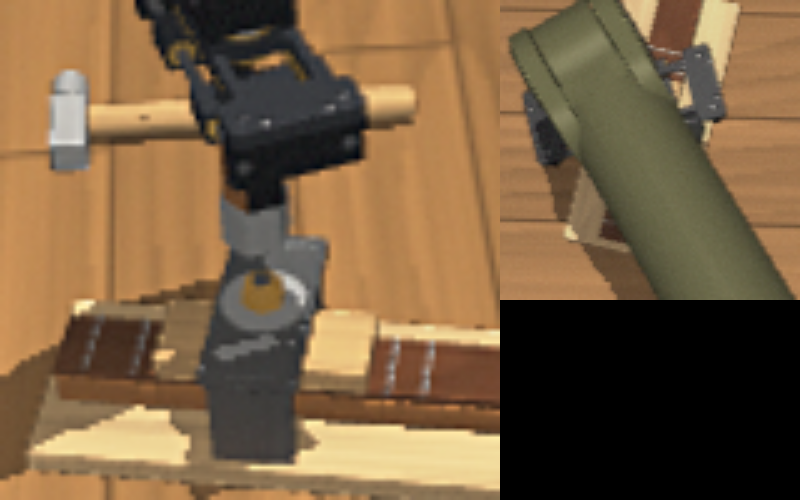

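The driver hangs upright over the nut in the side crop: barrel at about (221,140), nut at (222.5,154). I'll check the offset numerically.

```bash
python3 - <<'E'
from fit import *
ps=[cam("side") for _ in range(3)]; p=ps[0]; p["im"]=np.mean([q["pixels"].astype(float) for q in ps],0)
t=telemetry.get_obs()["tool_pos"]; z=t[2]-.0521
X=np.vstack([hexp(.036,z,-13.5),hexp(.036,z+.012,-13.5)])+[t[0],t[1],0]
e=proj(p,X); print("expected barrel cols",e[:,0].min(),e[:,0].max(),"bottom row",e[:,1].max())
im=p["im"]
for r in range(134,148,2): print(r,[tuple(int(v) for v in im[r,c]) [::2] for c in range(210,234)])
e=proj(p,nut(-13.5)+[.5056,.2165,0]);print("nut exp",e.min(0),e.max(0))
for r in (152,154,156):print(r,[int(im[r,c,0]-im[r,c,2]) for c in range(212,234)])
E
```

```text
expected barrel cols 214.20471960880758 228.01096443962 bottom row 146.85396867517602
134 [(182, 80), (185, 82), (188, 81), (186, 84), (152, 83), (88, 30), (97, 36), (100, 41), (100, 42), (73, 34), (17, 23), (20, 22), (25, 24), (23, 23), (18, 20), (19, 22), (14, 23), (70, 51), (138, 81), (150, 63), (186, 81), (192, 84), (194, 85), (193, 84)]
136 [(184, 79), (186, 81), (190, 83), (182, 82), (126, 90), (90, 99), (100, 96), (102, 63), (97, 31), (82, 33), (8, 17), (14, 18), (13, 15), (12, 17), (17, 20), (42, 42), (47, 51), (71, 55), (132, 80), (143, 61), (181, 79), (191, 82), (196, 86), (193, 86)]
138 [(184, 80), (187, 82), (190, 81), (183, 82), (127, 89), (87, 94), (94, 93), (96, 95), (100, 98), (108, 104), (105, 104), (107, 103), (106, 102), (105, 102), (112, 108), (106, 102), (87, 87), (81, 76), (116, 76), (148, 62), (171, 74), (192, 85), (196, 87), (195, 86)]
140 [(185, 81), (186, 83), (191, 81), (187, 81), (150, 84), (85, 95), (94, 91), (95, 91), (96, 92), (102, 98), (106, 103), (104, 101), (102, 99), (103, 99), (103, 100), (103, 100), (89, 88), (75, 73), (111, 74), (155, 63), (164,
[... 473 characters left out ...]
100), (105, 100), (103, 98), (107, 106), (119, 115), (118, 115), (116, 113), (108, 107), (122, 122), (109, 111)]
146 [(177, 77), (189, 83), (195, 86), (191, 81), (188, 81), (141, 69), (46, 57), (56, 57), (66, 65), (85, 83), (97, 96), (86, 84), (90, 88), (107, 104), (106, 104), (104, 101), (101, 99), (102, 99), (101, 99), (104, 101), (105, 102), (104, 102), (101, 99), (103, 103)]
nut exp [217.55194612 149.12176879] [226.48843384 158.24687516]
152 [56, 47, -3, 1, 3, 3, 32, 100, 89, 60, 69, 92, 90, 88, 54, 10, 6, 8, 6, 1, 0, -3]
154 [51, 6, -2, 1, 0, 5, 52, 89, 89, 87, 88, 87, 89, 89, 43, -2, 1, 4, 8, 4, -1, 0]
156 [38, -5, 1, 2, 2, 0, 10, 59, 95, 91, 91, 94, 99, 82, 20, -1, 4, 5, 4, 0, -1, -3]
```

Emit:
drive_tool(
  angular=[
    [0,0,0],
    [0,0,0],
    [0,0,0],
    [0,0,0],
    [0,0,0],
    [0,0,0],
    [0,0,0],
    [0,0,0],
  ],
  delta_pos=[
    [0.05,0.04,1.5],
    [0,0,1.5],
    [0,0,0.2],
    [0,0,0.2],
    [0,0,0.2],
    [0,0,0.2],
    [0,0,0.1],
    [0,0,0],
  ],
  gripper=[2.5,2.5,2.5,2.5,2.5,2.5,2.5,2.5],
)

```text
time_s: 7.95
tool_pos: [0.5063, 0.2161, 0.1586]
tool_rot: [180.0, -0.0, 16.5]
force: [-0.2, 0.3, -2.7]
grip_width: 0.0321
grasp_force: 59.9
```

Emit:
drive_tool(
  angular=[
    [0,0,0],
    [0,0,0],
    [0,0,0],
    [0,0,0],
  ],
  delta_pos=[
    [0,0,0.1],
    [0,0,0.1],
    [0,0,0.1],
    [0,0,0],
  ],
  gripper=[2.5,2.5,2.5,2.5],
)

```text
time_s: 8.35
tool_pos: [0.5062, 0.2162, 0.1554]
tool_rot: [-180.0, 0.0, 16.5]
force: [-0.2, -1.3, -2.1]
grip_width: 0.0324
grasp_force: 59.9
```

Emit:
drive_tool(
  angular=[
    [0,0,0],
    [0,0,0],
    [0,0,0],
    [0,0,0],
    [0,0,0],
    [0,0,0],
  ],
  delta_pos=[
    [0,0,0.15],
    [0,0,0.15],
    [0,0,0.15],
    [0,0,0.15],
    [0,0,0.1],
    [0,0,0],
  ],
  gripper=[2.5,2.5,2.5,2.5,2.5,2.5],
)

```text
time_s: 8.95
tool_pos: [0.5061, 0.2168, 0.1485]
tool_rot: [-179.9, -0.0, 16.5]
force: [-0.3, 3.5, -2.0]
grip_width: 0.0322
grasp_force: 59.9
```

Emit:
drive_tool(
  angular=[
    [0,0,0],
    [0,0,0],
    [0,0,0],
    [0,0,0],
    [0,0,0],
  ],
  delta_pos=[
    [0,0,0.1],
    [0,0,0.1],
    [0,0,0.1],
    [0,0,0.1],
    [0,0,0],
  ],
  gripper=[2.5,2.5,2.5,2.5,2.5],
)

```text
time_s: 9.45
tool_pos: [0.5063, 0.217, 0.1452]
tool_rot: [-180.0, -0.0, 16.5]
force: [-2.6, 5.8, 3.0]
grip_width: 0.0321
grasp_force: 59.9
```

```bash
python3 to.py .5056 .2165 16.5; python3 - <<'E'
from h import *
q=cam("side")
cv2.imwrite("pics/s1.png",cv2.resize(q["pixels"][115:185,180:260],(640,560),interpolation=cv2.INTER_CUBIC)[:,:,::-1])
E
```

```text
t 9.45 tcp [506.3 217.  145.2] rot [-180.    -0.    16.5] turn rad 0.001 shift cm [-0.08  0.03] F [-2.6  5.8  3. ] M [ 1.24  0.58 -0.  ] grip 0.032096566291142783 59.900423394437894 q [  15.   15.  -47.  103.   12.   67. -109.]
```

View pics/s1.png

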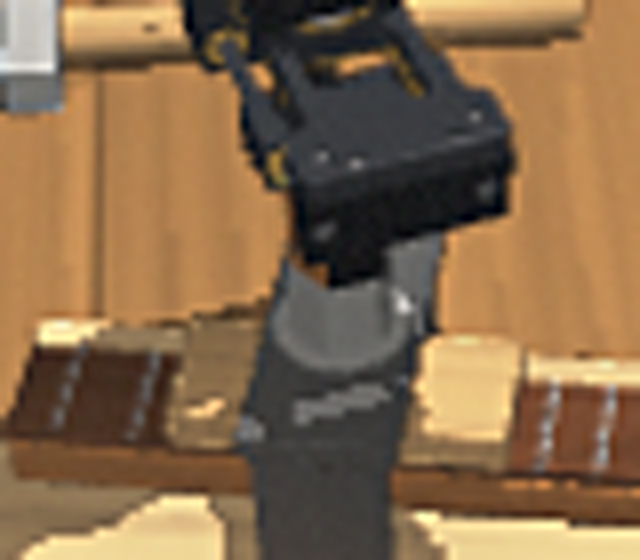

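The driver covers the nut in the crop, with its rim at the washer around (335,350). Now I press it firmly home.

Emit:
drive_tool(
  angular=[
    [0,0,0],
    [0,0,0],
    [0,0,0],
    [0,0,0],
    [0,0,0],
  ],
  delta_pos=[
    [0,0,0.1],
    [0,0,0.1],
    [0,0,0.1],
    [0,0,0],
    [0,0,0],
  ],
  gripper=[2.5,2.5,2.5,2.5,2.5],
)

```text
time_s: 10.0
tool_pos: [0.5067, 0.2174, 0.145]
tool_rot: [180.0, -0.1, 16.5]
force: [-8.1, 2.1, 20.1]
grip_width: 0.0319
grasp_force: 59.9
```

Emit:
drive_tool(
  angular=[
    [0,0,0],
    [0,0,0],
    [0,0,0],
    [0,0,0],
    [0,0,0],
  ],
  delta_pos=[
    [0,0,0],
    [0,0,0],
    [0,0,0],
    [0,0,0],
    [0,0,0],
  ],
  gripper=[2.5,2.5,2.5,2.5,2.5],
)

```text
time_s: 10.5
tool_pos: [0.5067, 0.2174, 0.145]
tool_rot: [180.0, -0.1, 16.5]
force: [-6.8, 2.6, 20.0]
grip_width: 0.0321
grasp_force: 59.9
```

```bash
python3 to.py .5056 .2165 16.5; python3 - <<'E'
from fit import *
q=cam("side");t=telemetry.get_obs()["tool_pos"]
im=q["pixels"]; print("rim row exp at home",proj(q,hexp(.036,.093,-13.5)+[.5062,.217,0])[:,1].max(), "if 1cm high",proj(q,hexp(.036,.103,-13.5)+[.5062,.217,0])[:,1].max())
print([int(v) for v in im[150:166,222].mean(1)])
E
```

```text
t 10.5 tcp [506.7 217.4 145. ] rot [ 1.80e+02 -1.00e-01  1.65e+01] turn rad 0.001 shift cm [-0.13  0.06] F [-6.8  2.6 20. ] M [ 0.49  1.78 -0.  ] grip 0.032070179022194695 59.92541727120624 q [  15.   15.  -47.  103.   12.   67. -109.]
rim row exp at home 159.68103700269023 if 1cm high 157.18571068203934
[7, 107, 107, 104, 103, 104, 103, 103, 104, 108, 112, 75, 55, 63, 104, 107]
```

The height, contact force and rim position all agree with the driver being fully home, and it's holding steady, so I'm handing in.

```bash
python3 -c "from cell import env; print(env.sign_off())"
```

```text
the job is handed in; nothing more can be done
None
```

The first driver I tried, the one on the mat nearest the press, fits: it is pushed home to the washer with about 20 N and still gripped, so I left the other two drivers, the glue jar, the tape roll and the hammer alone.

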